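# Feed a copper plate into the aquatint dust box through its gravity flap

## Task

Load the dust box: with your fingertips against its back edge, slide the board that carries the copper plate steadily along the loading shelf, nosing the hanging flap open, and follow it in until the whole board is far enough inside for the flap to swing clear behind it. Then draw your hand back out so that the flap drops shut by itself. Do not lift, pinch up, tip or fling the board, and leave the tin, jar, roller and bottle on the bench alone.

Things in the scene. Friction and masses are not known exactly. Their poses are not given: they have to be found in the camera images.
- hatch (a point): Middle of the foot of the dust box's feed opening, level with the runner tops (120 mm above the bench), in the plane where the flap hangs. Its x axis is level and points into the box (the feed direction; roughly the robot's +y), z is up. The opening is 280 mm wide (hatch y -140 to 140) and 180 mm high. The front panel is 12 mm thick (hatch x -12 to 0).
- dust_box: Plywood cabinet with clear panes, fixed to the bench: 334 mm wide, 340 mm deep, 494 mm high. Origin on the bench straight below the hatch, axes as the hatch's. Above the opening is an upright lintel, 30 mm high (to 330 mm over the bench); over that the front slopes back, away from the loading side.
- shelf_end (a point): Middle of the outer end of the loading shelf, at runner-top height, 270 mm before the hatch; axes as the hatch's. The shelf is 300 mm wide with side lips 8 mm above the runner tops. Four fixed white runners, 14 mm wide, at hatch y -90, -30, 30, 90, run without a step from shelf to inside; the shelf's board lies 7 mm below their tops. Nothing is over the shelf.
- stop (a point): Middle of the face of the stop bar inside the box, at runner-top height, 255 mm beyond the hatch plane; axes as the hatch's. A board pushed up to it has its back edge 95 mm inside the hatch plane.
- flap (a joint): Swing of the feed flap, rad: 0 hanging shut, growing as its lower edge swings into the box, at most 1.45. Aluminium sheet with a rubber edge, 296 mm wide, 178 mm from hinge to edge, 6 mm thick, 0.34 kg, hinged along the top of the opening. No latch; opens at under 2 N and falls shut by its weight. It comes to rest on the board unless the board's back edge is at least 74 mm inside the hatch plane.
- flap_edge (a point): Middle of the flap's lower edge (2 mm above the runners when shut); its axes turn with the flap.
- board_tail (a point): Middle of the back edge of the plate board, half-way up. The board is a flat rectangle of light plywood, 160 mm long, 130 wide, 15 thick, a copper plate let in flush in its top, 0.3 to 0.65 kg, loose on the runners of the loading shelf, a little turned and off-centre. The point's x axis points along the board to its leading edge, y along the back edge, z up.
- board_nose (a point): Middle of the board's leading edge, half-way up; axes as board_tail.
- ink_tin: Low steel ink tin, 76 mm across, 52 mm high, standing on the bench. Leave it alone. Origin at the centre of its underside.
- wax_jar: Small amber jar with a black lid, 60 mm across, 62 mm high, standing on the bench. Leave it alone. Origin at the centre of its underside.
- brayer: Ink roller with a black rubber drum 36 mm across and 100 mm long and a wooden handle, lying on the bench, about 170 mm long. Leave it alone. Origin on the bench under its middle.
- wash_bottle: White plastic bottle, 60 mm across, 130 mm high, standing on the bench. Leave it alone. Origin at the centre of its underside.
There are look-alikes about, which are no part of the job. There is more than one size of the part that bears board_tail; the job needs the middle-sized.

How it is judged:
By the outcome, as a careful person would: the job done as asked, in the order asked, and still so for the second after the job is handed in, with the robot touching nothing.
It also fails if it takes over 38 s, if anything falls off the work surface, if the arm or the gripper's body presses on something with over 40 N, if the wrist force passes 120 N, or if a joint passes its speed limit or range.

## Robot

A 6-joint arm with a two-finger parallel gripper is mounted at the origin on the work surface. World frame = base frame: x ahead of the robot, y to its left, z up, the work surface at z = 0. Lengths are in m, angles in rad, forces in N, time in s.
With the tool pointing down it reaches from about 0.25 to 0.775 m from the base axis. Payload 8.9 kg.
Tool frame: the origin (TCP) lies midway between the tips of the shut fingers; the grasp point (between the pads) lies r.tcp_to_grasp behind it (r.tcp_to_grasp is the distance from the TCP to the grasp point, in m); y points along the fingers, x is the direction in which the jaws open and shut, and the axes are right-handed (so a half turn about y gives the same grasp; the last joint's range is limited). The gripper opens to 85 mm and grips with 20 to 120 N. Pads are 22 mm wide; open, the fingers measure 114 mm over their backs; the gripper's body (76 mm by 85 mm) begins 54 mm behind the grasp point. The pads swing forward as they close: fully open they stand 13 mm farther back than shut.
Start: joints at [1.027, 0.291, -0.153, 1.127, 0, 1.431], TCP at [0.207, 0.483, 0.231] pointing down, gripper open.
Joint ranges: [-2.52, 2.52], [-0.91, 1.74], [-1.3, 1.37], [-1.96, 2.02], [-1.52, 1.47], [-3.14, 3.14]. Speed limits (rad/s): [2.22, 2.22, 2.79, 3.14, 3.14, 3.14].

## Interface

Orientations are given as [roll, pitch, yaw] about the fixed x, y, z axes, in that order (R = Rz(yaw) Ry(pitch) Rx(roll)).
In Python, from cell import monitor, vision, order, r gives the robot as it stands.
- The arm moves only by the tool send_rows, never from a script. Its argument "series" is a list that holds one entry, the list of rows, each a list of 5 numbers: the closure, from -1 (fully open) to 1 (shut), then the shift along the tool's x, y, z in mm, then the turn about the tool's y in rad. A call has 1 to 20 rows; each row is the pose to reach, as a shift and turn from the pose commanded when the call began, along the tool's axes at that moment; what a row does not reach only later rows make up. A row lasts 1/10 s, in which the tool goes at most 50 mm and 8.59 degrees, less where a joint would pass 70% of its speed; a pose out of reach is approached as far as the arm can. A call with a gripper value outside its range is refused whole. The fingers move at their own pace and stop on an object; "squeeze" is the grip in N (left out, the last holds). Time passes only in rows, so rows that repeat a pose let the fingers close. It gives the time, the measured TCP pose, the force and the opening at its end, in the units of the state.
- monitor.observe(): the state, without advancing time (a new reading comes with each control period).
- vision.get_image(name): name is "scene" or "side" or "wrist"; returns (picture, depth): 480x640x3 uint8, blue, green, red; 480x640 float32, m along the optical axis (not along the pixel's ray), 0 where there is no reading.
- vision.calibration(name): a dict with "camera_matrix" (3x3 intrinsics, pixels), "k1" (the pictures are not rectified: a ray, as slopes to the right and down, at radius r is drawn at 1 + k1 r^2 times it, then the intrinsics apply), "rvec" (rotation vector, rad) and "tvec" (3), from world to camera coordinates, as OpenCV has them. Camera axes: x right, y down, z forward; pixel columns grow to the right and rows downward; lengths in m; the calibration is good to about 2 mm. A picture is of the moment at which its call begins: read the wrist's pose just before it. calibration takes no time and is no camera call; for the wrist camera it gives the pose at the moment of the call.
- order.hand_in(): hands the job in, once; it reports no verdict.
The state is a dict: "time": time; "joint_pos": joint angles; "joint_vel": joint speeds; "effort": joint torques, N m; "position": TCP position; "ee_rot": TCP orientation; "ft_force": force on the tool from outside, world axes, zero at the start; "moment": the same for the moment, N m; "finger_gap": finger opening in m.
Only numpy, scipy, OpenCV 4.12 (cv2) and the standard library are available. Lean on these libraries where they do the work, as an engineer would, in place of code of your own. Each camera call takes 0.05 s, during which the arm holds its last target. There are 200 camera calls.

## Working session

There is one attempt and no reset: what is moved stays moved. The work goes in short steps, Python scripts to look and compute and a tool call to move; the robot and the scene stay as the last step left them, time stands still between calls to the robot, and variables do not carry over. Pictures are saved under pics/ and viewed, about 8 in all and at most 12, crops included, and the job is handed in when it is done.

Besides the shell and the picture viewer there is one more tool, called as a command line: name --argument value ..., lists and objects as JSON in quotes. send_rows: Moves the arm, as the interface text tells. Its arguments: {"type":"object","properties":{"series":{"type":"array","items":{"type":"array","items":{"type":"array","items":{"type":"number"}}}},"squeeze":{"type":"number"}},"required":["series"]}

```bash
mkdir -p pics; cat > h.py <<'E'
import numpy as np, cv2
from cell import monitor, vision, order, r
def shot(n):
    c=vision.calibration(n); im,d=vision.get_image(n); return im,d,c
def ray(c,u,v):
    K=c["camera_matrix"]; K=np.array(K,float); k=c["k1"]
    xd=(np.atleast_1d(u)-K[0,2])/K[0,0]; yd=(np.atleast_1d(v)-K[1,2])/K[1,1]; x,y=xd.copy(),yd.copy()
    for _ in range(30):
        f=1+k*(x*x+y*y); x,y=xd/f,yd/f
    R=cv2.Rodrigues(np.array(c["rvec"],float))[0]; t=np.array(c["tvec"],float).ravel()
    return -R.T@t, (R.T@np.stack([x,y,np.ones_like(x)])).T   # dir has camera-z 1
def onz(c,u,v,z):
    o,d=ray(c,u,v); return o+d*((z-o[2])/d[:,2])[:,None]
def dep(c,d,u,v):
    o,q=ray(c,u,v); return o+q*d[np.array(v).astype(int),np.array(u).astype(int)].reshape(-1,1)
E
python3 - <<'E'
from h import *
print(monitor.observe(), r.tcp_to_grasp)
for n in("scene","side","wrist"):
    im,d,c=shot(n); cv2.imwrite(f"pics/{n}0.png",im); np.savez(f"{n}0.npz",im=im,d=d,c=np.array(c,dtype=object)); o,q=ray(c,320.,240.); print(n,o,q,c["k1"])
E
```

```text
{'time': 0.0, 'joint_pos': array([ 1.02670267e+00,  2.91291336e-01, -1.54127840e-01,  1.12671114e+00,
        9.67170030e-08,  1.43149046e+00]), 'joint_vel': array([ 0.00232514,  0.00084516, -0.0021624 ,  0.00012224,  0.00013677,
        0.00163406]), 'effort': array([ 9.33620468e-04, -5.37148082e+01,  3.31366074e+01,  1.62884162e-02,
       -2.78681364e-04,  4.20276217e-05]), 'position': array([0.20652386, 0.48218804, 0.23072601]), 'ee_rot': array([-1.57061100e+00,  1.32105588e-03,  1.16600865e+00]), 'ft_force': array([ 0.45097485, -0.5145018 , -0.37146237]), 'moment': array([-0.050522  , -0.08731   ,  0.01004016]), 'finger_gap': 0.08529051637574604} 0.0187
scene [ 1.35200241 -0.10578883  1.14288513] [[-0.66075195  0.07373141 -0.74698243]] -0.01942067248528442
side [ 0.72986752 -0.40383234  1.46995124] [[-0.13841313  0.27641616 -0.9511511 ]] -0.10102079963194682
wrist [0.12990484 0.51486818 0.37379506] [[ 0.30376571 -0.12884292 -0.94400965]] -0.04324127782464415
```

View pics/scene0.png

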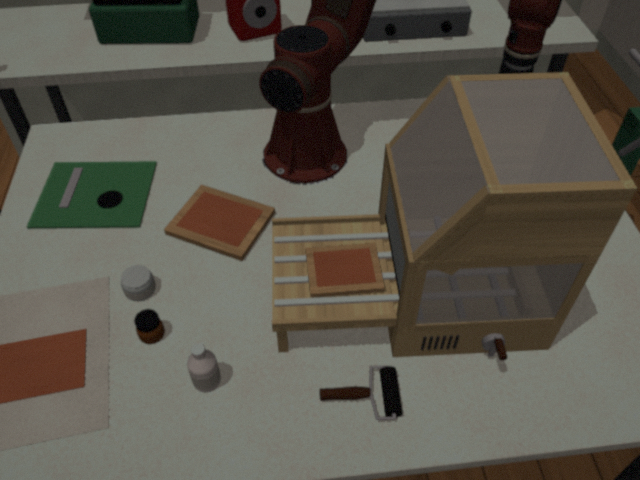

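View pics/side0.png

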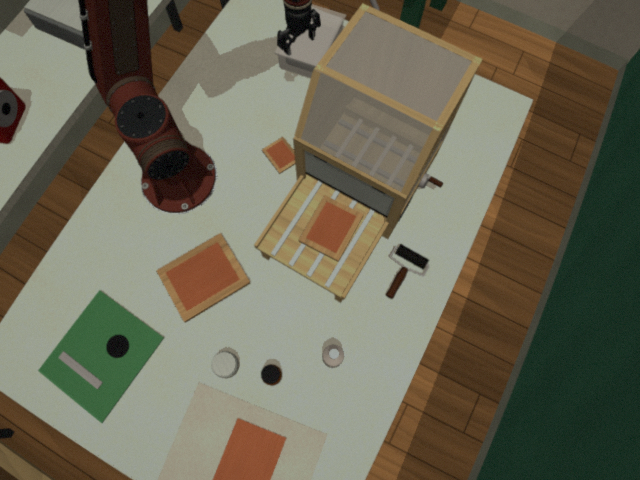

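View pics/wrist0.png

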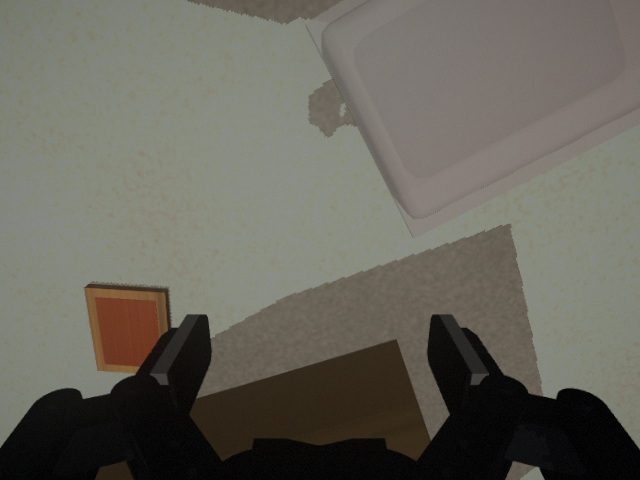

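The scene view shows the board on the shelf at about (345,268), with the box to its right. In the side view it is at about (332,227). The small look-alike is at (280,153) and the large one at (203,277). The wrist view shows only the bench and the small look-alike.

```bash
python3 - <<'E'
from h import *
cop={}
for n,roi in(("side",(295,185,370,265)),("scene",(295,235,395,300))):
    z=np.load(n+"0.npz",allow_pickle=True); im,d,c=z["im"],z["d"],z["c"].item()
    hsv=cv2.cvtColor(im,cv2.COLOR_BGR2HSV); b,g,rr=[im[...,i].astype(int) for i in range(3)]
    m=((rr-g>50)).astype(np.uint8); k=np.zeros_like(m); x0,y0,x1,y1=roi; k[y0:y1,x0:x1]=1
    m=cv2.morphologyEx(m*k,cv2.MORPH_OPEN,np.ones((3,3)))
    cs,_=cv2.findContours(m,0,2); q=max(cs,key=cv2.contourArea)
    M=cv2.moments(q); cop[n]=(c,M['m10']/M['m00'],M['m01']/M['m00'])
    P=onz(c,q[:,0,0].astype(float),q[:,0,1].astype(float),.135)
    print(n,"copper area",M['m00'],"rect mm",cv2.minAreaRect((P[:,:2]*1000).astype(np.float32)))
    v,u=np.mgrid[0:480,0:640]; u,v=u.ravel(),v.ravel(); W=dep(c,d,u.astype(float),v.astype(float)); ok=(d.ravel()>0)
    t=ok&(abs(W[:,2]-.135)<.006)&(u>x0-40)&(u<x1+40)&(v>y0-30)&(v<y1+30)
    mm=cv2.morphologyEx(t.reshape(480,640).astype(np.uint8),cv2.MORPH_OPEN,np.ones((3,3)))
    nl,lab,st,_=cv2.connectedComponentsWithStats(mm); i=1+np.argmax(st[1:,4]); s=(lab==i).ravel()
    print(" depth board",s.sum(),W[s,2].mean(),cv2.minAreaRect((W[s,:2]*1000).astype(np.float32)))
    # runners: white (low saturation, bright) at z .12
    w=ok&(abs(W[:,2]-.12)<.008)&(hsv[...,1].ravel()<40)&(hsv[...,2].ravel()>110)&(W[:,0]>.25)&(W[:,0]<.8)
    mw=w.reshape(480,640).astype(np.uint8); nl,lab,st,_=cv2.connectedComponentsWithStats(mw)
    for i in range(1,nl):
        if st[i,4]>60:
            s=(lab==i).ravel(); P=onz(c,u[s].astype(float),v[s].astype(float),.12)
            vx,vy,px,py=cv2.fitLine((P[:,:2]*1000).astype(np.float32),cv2.DIST_HUBER,0,.01,.01).ravel()
            t=(P[:,:2]*1000-[px,py])@[vx,vy]
            print(" run",st[i],np.degrees(np.arctan2(vy,vx)).round(2),"ends",([px,py]+t.min()*np.array([vx,vy])).round(),([px,py]+t.max()*np.array([vx,vy])).round(),W[s,2].mean().round(4))
    # shelf extents (anything z .105-.13)
    v2=ok&(W[:,2]>.105)&(W[:,2]<.13)&(W[:,0]>.25)&(W[:,0]<.85)&(W[:,1]<.4)&(W[:,1]>-.2)
    mm=cv2.morphologyEx(v2.reshape(480,640).astype(np.uint8),cv2.MORPH_CLOSE,np.ones((5,5)));nl,lab,st,_=cv2.connectedComponentsWithStats(mm); i=1+np.argmax(st[1:,4])
    s=(lab==i).ravel()&ok&v2; print(" shelf",cv2.boxPoints(cv2.minAreaRect((W[s,:2]*1000).astype(np.float32))).round())
(c1,u1,v1),(c2,u2,v2)=cop.values()
o1,d1=ray(c1,u1,v1);o2,d2=ray(c2,u2,v2);d1,d2=d1[0],d2[0]
a=np.linalg.lstsq(np.stack([d1,-d2],1),o2-o1,rcond=None)[0]; print("tri",o1+a[0]*d1,o2+a[1]*d2)
E
```

```text
side copper area 1290.0 rect mm ((544.84033203125, 35.15525817871094), (126.09264373779297, 95.71340942382812), 89.34866333007812)
 depth board 2128 0.13405785673270296 ((545.2432861328125, 33.678890228271484), (160.97354125976562, 129.94198608398438), 89.53195190429688)
 run [271 181  51  75 401] 86.59 ends [ 432. -113.] [448. 153.] 0.1187
 run [325 210  49  77 417] 86.55 ends [ 611. -123.] [627. 142.] 0.1185
 run [289 243  17  23 120] 86.21 ends [ 492. -116.] [496. -43.] 0.1188
 run [307 253  17  24 123] 86.47 ends [ 552. -119.] [556. -45.] 0.119
 shelf [[ 356. -116.]
 [ 690. -134.]
 [ 704.  140.]
 [ 371.  159.]]Traceback (most recent call last):
  File "<stdin>", line 8, in <module>
ValueError: max() iterable argument is empty
```

Side-view measurements, checked against the given sizes:

| Item | Measured | Given |
|---|---|---|
| Board | 161 x 130 mm | 160 x 130 mm |
| Board top height | 0.134 m | 0.135 m |
| Runner heading | 86.6° | roughly +y |
| Board heading | about 89.4° | a little turned |
| Hatch | about (0.5375, 0.1515) m | none |

A vertical hand cannot follow the board under the lintel, because the wrist would hit it. The moves only turn about the finger axis, so the tool has to lean forward some other way. I'll square the jaws first. Then I'll find out, high in free space, how the arm handles an outward pose that is beyond reach, since it may tilt outward along the feed direction.

send_rows --series '[[[-1,0,-170,0,1.226],[-1,0,-170,0,1.226],[-1,0,-170,0,1.226],[-1,0,-170,0,1.226],[-1,0,-170,0,1.226],[-1,0,-170,0,1.226],[-1,0,-170,0,1.226],[-1,0,-170,0,1.226],[-1,0,-170,0,1.226],[-1,414,-170,348,1.226],[-1,414,-170,348,1.226],[-1,414,-170,348,1.226],[-1,414,-170,348,1.226],[-1,414,-170,348,1.226],[-1,414,-170,348,1.226],[-1,414,-170,348,1.226],[-1,414,-170,348,1.226],[-1,414,-170,348,1.226],[-1,414,-170,348,1.226],[-1,414,-170,348,1.226]]]'

```text
time: 2.15
position: [0.0635, 0.7264, 0.3846]
ee_rot: [-1.573, 0.004, -0.059]
ft_force: [1.0, -0.6, -0.5]
finger_gap: 0.0852
```

send_rows --series '[[[-1,0,0,250,0],[-1,0,0,250,0],[-1,0,0,250,0],[-1,0,0,250,0],[-1,0,0,250,0],[-1,0,0,250,0]]]'

```text
time: 2.75
position: [0.06, 0.7279, 0.3748]
ee_rot: [-1.586, 0.011, -0.06]
ft_force: [0.6, 0.0, 1.0]
finger_gap: 0.0854
```

```bash
python3 - <<'E'
from h import *
s=monitor.observe(); print({k:np.round(v,4) for k,v in s.items()})
print([x for x in dir(r) if x[0]!='_'])
E
```

```text
{'time': np.float64(2.75), 'joint_pos': array([1.3847, 0.9318, 1.3656, 2.021 , 0.0086, 3.0158]), 'joint_vel': array([ 0.0067, -0.0003,  0.0003,  0.0024, -0.0006,  0.0058]), 'effort': array([-8.39000e-02, -8.60726e+01,  2.86008e+01,  1.80000e-01,
        3.62000e-02, -6.40000e-03]), 'position': array([0.06  , 0.7279, 0.3748]), 'ee_rot': array([-1.586 ,  0.0106, -0.0604]), 'ft_force': array([0.5847, 0.0056, 0.9608]), 'moment': array([-0.0009, -0.0379,  0.0464]), 'finger_gap': np.float64(0.0854)}
['IKError', 'tcp_to_grasp']
```

send_rows --series '[[[-1,0,-800,0,0],[-1,0,-800,0,0],[-1,0,-800,0,0],[-1,0,-800,0,0],[-1,0,-800,0,0],[-1,0,-800,0,0]]]'

```text
time: 3.35
position: [0.0607, 0.7175, 0.442]
ee_rot: [-1.494, -0.001, -0.061]
ft_force: [0.7, -0.0, -0.1]
finger_gap: 0.0854
```

```bash
python3 - <<'E'
from h import *
s=monitor.observe(); print({k:np.round(v,4) for k,v in s.items() if k in('joint_pos','ee_rot','position')})
E
```

```text
{'joint_pos': array([1.3809, 0.8385, 1.3651, 2.0209, 0.009 , 3.0125]), 'position': array([0.0607, 0.7175, 0.442 ]), 'ee_rot': array([-1.4938e+00, -1.0000e-03, -6.0500e-02])}
```

It does tilt: with joints 3 and 4 at their limits, an upward command leans the tool forward. I'll check whether the lean builds up over another call.

send_rows --series '[[[-1,0,-1500,0,0],[-1,0,-1500,0,0],[-1,0,-1500,0,0],[-1,0,-1500,0,0],[-1,0,-1500,0,0],[-1,0,-1500,0,0]]]'

```text
time: 3.95
position: [0.0584, 0.7011, 0.5083]
ee_rot: [-1.401, -0.013, -0.062]
ft_force: [0.3, -1.0, -0.4]
finger_gap: 0.0853
```

send_rows --series '[[[-1,0,0,0,0],[-1,0,0,0,0]]]'

```text
time: 4.15
position: [0.0584, 0.7012, 0.5079]
ee_rot: [-1.402, -0.013, -0.062]
ft_force: [-0.7, -0.1, 0.3]
finger_gap: 0.0855
```

```bash
python3 - <<'E'
from h import *
s=monitor.observe(); print({k:np.round(v,4) for k,v in s.items() if k in('joint_pos','ee_rot','position')})
E
```

```text
{'joint_pos': array([1.3797, 0.7454, 1.365 , 2.0209, 0.009 , 3.0121]), 'position': array([0.0584, 0.7012, 0.5079]), 'ee_rot': array([-1.4016, -0.013 , -0.062 ])}
```

The lean builds up by about 0.09 rad per 6 rows and stays. I need about 47° (0.82 rad) to get under the lintel, so I'll continue.

send_rows --series '[[[-1,0,-1500,0,0],[-1,0,-1500,0,0],[-1,0,-1500,0,0],[-1,0,-1500,0,0],[-1,0,-1500,0,0],[-1,0,-1500,0,0],[-1,0,-1500,0,0],[-1,0,-1500,0,0],[-1,0,-1500,0,0],[-1,0,-1500,0,0],[-1,0,-1500,0,0],[-1,0,-1500,0,0],[-1,0,-1500,0,0],[-1,0,-1500,0,0],[-1,0,-1500,0,0],[-1,0,-1500,0,0],[-1,0,-1500,0,0],[-1,0,-1500,0,0]]]'

```text
time: 5.95
position: [0.0457, 0.678, 0.576]
ee_rot: [-1.303, -0.025, -0.065]
ft_force: [0.5, 0.3, -0.2]
finger_gap: 0.0856
```

```bash
python3 - <<'E'
from h import *
s=monitor.observe(); print({k:np.round(v,4) for k,v in s.items() if k in('joint_pos','ee_rot','position')})
E
```

```text
{'joint_pos': array([1.3931, 0.6467, 1.3654, 2.021 , 0.0061, 3.0259]), 'position': array([0.0457, 0.678 , 0.576 ]), 'ee_rot': array([-1.3033, -0.0248, -0.0646])}
```

The gain saturates at about 0.095 rad per call, so I'll use short calls instead.

send_rows --series '[[[-1,0,-1500,0,0],[-1,0,-1500,0,0]]]'

```text
time: 6.15
position: [0.0418, 0.6586, 0.62]
ee_rot: [-1.237, -0.033, -0.067]
ft_force: [-0.8, -0.8, 0.4]
finger_gap: 0.0852
```

send_rows --series '[[[-1,0,-1500,0,0],[-1,0,-1500,0,0],[-1,0,-1500,0,0],[-1,0,-1500,0,0]]]'

```text
time: 6.55
position: [0.0328, 0.6293, 0.6747]
ee_rot: [-1.153, -0.042, -0.071]
ft_force: [0.3, 0.8, -0.7]
finger_gap: 0.0851
```

send_rows --series '[[[-1,0,-1500,0,0],[-1,0,-1500,0,0]]]'

```text
time: 6.75
position: [0.0267, 0.6045, 0.7134]
ee_rot: [-1.09, -0.049, -0.074]
ft_force: [0.9, 0.0, -0.2]
finger_gap: 0.0856
```

send_rows --series '[[[-1,0,-1500,0,0],[-1,0,-1500,0,0]]]'

```text
time: 6.95
position: [0.0192, 0.5764, 0.7518]
ee_rot: [-1.025, -0.056, -0.078]
ft_force: [-0.5, -0.6, -0.2]
finger_gap: 0.0853
```

send_rows --series '[[[-1,0,-1500,0,0],[-1,0,-1500,0,0]]]'

```text
time: 7.15
position: [0.0108, 0.5466, 0.7873]
ee_rot: [-0.961, -0.062, -0.082]
ft_force: [-0.9, 0.0, 0.1]
finger_gap: 0.0854
```

send_rows --series '[[[-1,0,-1500,0,0],[-1,0,-1500,0,0]]]'

```text
time: 7.35
position: [0.0012, 0.5144, 0.8206]
ee_rot: [-0.898, -0.068, -0.086]
ft_force: [0.5, -0.6, -0.1]
finger_gap: 0.0853
```

send_rows --series '[[[-1,0,-1500,0,0],[-1,0,-1500,0,0]]]'

```text
time: 7.55
position: [-0.0094, 0.48, 0.8516]
ee_rot: [-0.835, -0.073, -0.091]
ft_force: [-0.2, -0.3, 0.5]
finger_gap: 0.0855
```

send_rows --series '[[[-1,0,-1500,0,0],[-1,0,-1500,0,0]]]'

```text
time: 7.75
position: [-0.0206, 0.4434, 0.8803]
ee_rot: [-0.771, -0.077, -0.094]
ft_force: [-0.4, -0.6, 0.4]
finger_gap: 0.0855
```

```bash
cat >> h.py <<'E'
from scipy.spatial.transform import Rotation as Ro
F=np.array([np.cos(np.radians(86.6)),np.sin(np.radians(86.6)),0]); L=np.array([-F[1],F[0],0]); H=np.array([.5375,.1515,.12])
HF=np.stack([F,L,[0,0,1]])   # rows: hatch axes
def st():
    s=monitor.observe(); R=Ro.from_euler('xyz',s['ee_rot']).as_matrix()
    return s,R
E
python3 - <<'E'
from h import *
s,R=st(); print(s['time'],s['position'],s['joint_pos'].round(3)); print(R.round(3))
y=R[:,1]; print("tilt",np.degrees(np.arccos(-y[2])),"heading",np.degrees(np.arctan2(y[1],y[0])))
for d in np.arange(-.2,.25,.05):
    Q=R@Ro.from_rotvec([0,d,0]).as_matrix(); print(round(d,3),Q[2,0].round(4),np.degrees(np.arctan2(Q[1,0],Q[0,0])).round(2))
E
```

```text
7.75 [-0.02056933  0.44343357  0.88028378] [ 1.508  0.116  1.366  2.021 -0.076  3.109]
[[ 0.993  0.121  0.011]
 [-0.094  0.709  0.699]
 [ 0.076 -0.695  0.715]]
tilt 45.96174177276307 heading 80.34466588630583
-0.2 0.2169 2.75
-0.15 0.1824 0.68
-0.1 0.1474 -1.37
-0.05 0.1121 -3.39
-0.0 0.0764 -5.4
0.05 0.0406 -7.4
0.1 0.0047 -9.39
0.15 -0.0312 -11.39
0.2 -0.0671 -13.38
```

Tilt is 46° with a heading of 80°, so about 6° of skew, which the opening and the stop allow. The two fingers will straddle the runner at y −30 with a gap of about 40 mm. Next I'll work out the move to the approach point behind the board.

```bash
cat >> h.py <<'E'
def to(p): # mm shift in tool axes to world point
    s,R=st(); return (R.T@(np.array(p)-s['position'])*1000).round(1)
def hw(x,y,z): return H+HF.T@np.array([x,y,z])/1000
def hat(p): return HF@(np.array(p)-H)*1000
E
python3 - <<'E'
from h import *
print(to([.35,.30,.68]), hw(-250,-26,80), to(hw(-250,-26,80)))
E
```

```text
[ 366.    82.3 -239.3] [ 0.54862764 -0.09960192  0.2       ] [ 564.   156.7 -859.7]
```

send_rows --series '[[[-0.1,366,82,-239,0.06],[-0.1,366,82,-239,0.06],[-0.1,366,82,-239,0.06],[-0.1,366,82,-239,0.06],[-0.1,366,82,-239,0.06],[-0.1,366,82,-239,0.06],[-0.1,366,82,-239,0.06],[-0.1,366,82,-239,0.06],[-0.1,366,82,-239,0.06],[-0.1,366,82,-239,0.06],[-0.1,366,82,-239,0.06],[-0.1,366,82,-239,0.06],[-0.1,366,82,-239,0.06],[-0.1,366,82,-239,0.06]]]' --squeeze 20

```text
time: 9.15
position: [0.3505, 0.3011, 0.6788]
ee_rot: [-0.773, -0.031, -0.137]
ft_force: [-0.3, 0.6, 0.1]
finger_gap: 0.0473
```

```bash
python3 - <<'E'
from h import *
s,R=st(); y=R[:,1]; print(s['time'],s['position'],s['joint_pos'].round(3),s['finger_gap']); print(R.round(3))
print("tilt",np.degrees(np.arccos(-y[2])),"heading",np.degrees(np.arctan2(y[1],y[0])), to(hw(-250,-26,80)))
E
```

```text
9.15 [0.35049952 0.30114627 0.67884424] [-0.002 -0.064  0.369  1.837  0.784  1.762] 0.04726446021006473
[[ 0.99   0.119  0.073]
 [-0.136  0.706  0.695]
 [ 0.031 -0.698  0.716]]
tilt 45.74176841039415 heading 80.42679514751778 [ 235.7   74.8 -606.6]
```

send_rows --series '[[[0.05,236,75,-607,0],[0.05,236,75,-607,0],[0.05,236,75,-607,0],[0.05,236,75,-607,0],[0.05,236,75,-607,0],[0.05,236,75,-607,0],[0.05,236,75,-607,0],[0.05,236,75,-607,0],[0.05,236,75,-607,0],[0.05,236,75,-607,0],[0.05,236,75,-607,0],[0.05,236,75,-607,0],[0.05,236,75,-607,0],[0.05,236,75,-607,0],[0.05,236,75,-607,0],[0.05,236,75,-607,0]]]'

```text
time: 10.75
position: [0.5504, -0.0986, 0.2024]
ee_rot: [-0.773, -0.035, -0.135]
ft_force: [-0.2, -0.0, -0.1]
finger_gap: 0.0404
```

```bash
python3 - <<'E'
from h import *
s,R=st(); y=R[:,1]; print(s['time'],s['position'],hat(s['position']),s['joint_pos'].round(3),s['finger_gap']); print(R.round(3))
print("tilt",np.degrees(np.arccos(-y[2])),"heading",np.degrees(np.arctan2(y[1],y[0])))
ims=[]
for n in("scene","side","wrist"):
    im,d,c=shot(n); np.savez(f"{n}1.npz",im=im,d=d,c=np.array(c,dtype=object)); ims.append(im)
a=cv2.resize(ims[0][160:360,220:460],(480,400),interpolation=cv2.INTER_CUBIC); b=cv2.resize(ims[2],(320,240)); e=cv2.resize(ims[1][130:330,240:420],(320,356))
o=np.zeros((600,800,3),np.uint8); o[:400,:480]=a; o[:240,480:]=b; o[240:596,480:]=e; cv2.imwrite("pics/m1.png",o)
E
```

```text
10.75 [ 0.55043554 -0.09855314  0.20235406] [-248.84584241  -27.74251533   82.35406366] [-0.69   0.644  0.038  1.436  0.67   0.834] 0.04040973610627892
[[ 0.99   0.121  0.069]
 [-0.134  0.706  0.696]
 [ 0.035 -0.698  0.715]]
tilt 45.72777666686495 heading 80.30767587963628
```

View pics/m1.png

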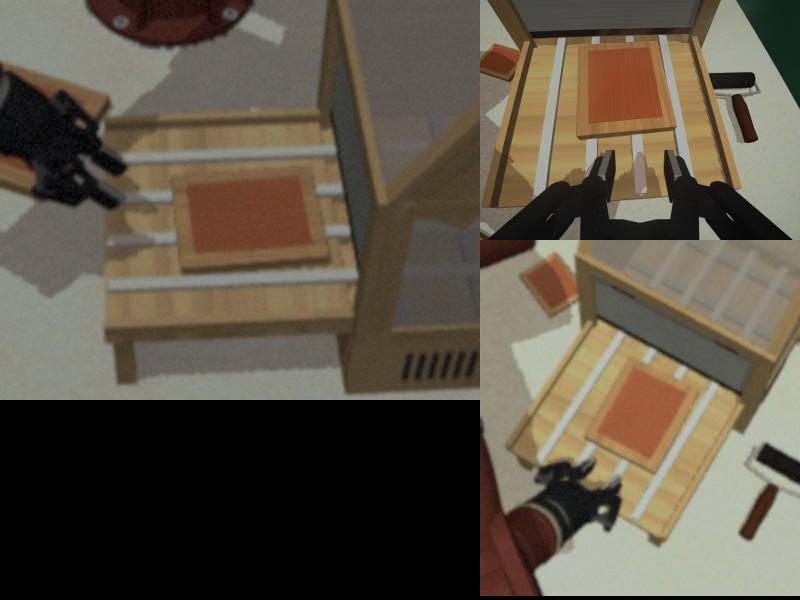

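The wrist view (top right) shows the board square ahead and the fingers straddling the runner at y −30. The scene view (top left) shows the tips still above the shelf, short of the board. Now I'll measure the board edge, runners and fingertips from close up.

```bash
cat > meas.py <<'E'
from h import *
def meas(z,show=True):
    im,d,c=z["im"],z["d"],z["c"].item(); s,R=st()
    v,u=np.mgrid[0:480,0:640]; u,v=u.ravel(),v.ravel(); W=dep(c,d,u.astype(float),v.astype(float)); ok=d.ravel()>0
    h=(W-H)@HF.T*1000; hsv=cv2.cvtColor(im,cv2.COLOR_BGR2HSV).reshape(-1,3)
    T=(W-s['position'])@R*1000
    t=ok&(abs(h[:,2]-15)<5)&(abs(h[:,1])<110)&(h[:,0]>-240)&(h[:,0]<250)&(hsv[:,1]>60)
    mm=cv2.morphologyEx(t.reshape(480,640).astype(np.uint8),cv2.MORPH_OPEN,np.ones((3,3)))
    nl,lab,sta,_=cv2.connectedComponentsWithStats(mm); i=1+np.argmax(sta[1:,4]); b=(lab==i).ravel()
    print("board z",np.median(h[b,2]),cv2.minAreaRect(h[b,:2].astype(np.float32)),"\n",cv2.boxPoints(cv2.minAreaRect(h[b,:2].astype(np.float32))).round(1).tolist())
    w=ok&(hsv[:,1]<45)&(hsv[:,2]>120)&(abs(h[:,2])<6)&(abs(h[:,1])<110)&(h[:,0]>-280)&(h[:,0]<-5)
    for y0 in(-90,-30,30,90):
        k=w&(abs(h[:,1]-y0)<15)
        if k.sum()>50: print("runner",y0,k.sum(),"y",np.median(h[k,1]).round(1),"slope",np.polyfit(h[k,0],h[k,1],1)[0].round(4),"z",np.median(h[k,2]).round(1),"x",np.percentile(h[k,0],[1,99]).round(1))
    f=ok&(abs(T[:,1])<60)&(T[:,1]<10)&(abs(T[:,0])<60)&(abs(T[:,2])<30)&(hsv[:,2]<200)&(h[:,2]>(15+20))
    for sg in(-1,1):
        k=f&(T[:,0]*sg>0)
        if k.sum()>20: print("finger",sg,k.sum(),"T max y",np.percentile(T[k,1],[90,98,99.5]).round(1),"T x",np.percentile(T[k,0],[2,98]).round(1),"z",np.percentile(T[k,2],[2,98]).round(1),"tipz",np.percentile(T[k&(T[:,1]>-12),2],[2,50,98]).round(1) if (k&(T[:,1]>-12)).any() else None)
E
python3 - <<'E'
from meas import *
for n in("wrist","side","scene"): print(n); meas(np.load(n+"1.npz",allow_pickle=True))
E
```

```text
wrist
board z 15.656327712610969 ((-115.23394775390625, -15.423622131347656), (161.8362274169922, 130.0509033203125), 2.5573270320892334) 
 [[-199.0, 45.900001525878906], [-193.1999969482422, -84.0], [-31.5, -76.80000305175781], [-37.29999923706055, 53.099998474121094]]
runner -90 4525 y -92.2 slope 0.0082 z 0.3 x [-250.6   -9.1]
runner -30 1955 y -31.2 slope -0.001 z 0.3 x [-268.8   -7.2]
runner 30 1470 y 29.6 slope -0.0059 z 0.4 x [-244.2   -5.9]
runner 90 6144 y 88.5 slope -0.0014 z 0.4 x [-262.9   -9.9]
finger -1 9008 T max y [-20.9  -9.1  -5.3] T x [-51.4 -19.4] z [-9.4 13.5] tipz [-9.7  7.4 11.3]
finger 1 8991 T max y [-21.   -9.1  -5.3] T x [20.8 52.7] z [-9.4 13.5] tipz [-9.5  7.4 11.3]
side
board z 14.12333445244618 ((-117.50501251220703, -14.230735778808594), (159.93092346191406, 130.176513671875), 2.5387187004089355) 
 [[-200.3000030517578, 47.29999923706055], [-194.5, -82.80000305175781], [-34.70000076293945, -75.69999694824219], [-40.5, 54.29999923706055]]
runner -90 416 y -89.7 slope 0.0001 z -1.0 x [-266.8   -8.5]
runner -30 91 y -29.6 slope -0.0042 z -1.1 x [-237.    
[... 344 characters left out ...]
58339976 ((-114.78999328613281, -15.218559265136719), (160.32151794433594, 136.01495361328125), 2.83161997795105) 
 [[-198.1999969482422, 48.70000076293945], [-191.5, -87.0999984741211], [-31.399999618530273, -79.19999694824219], [-38.099998474121094, 56.70000076293945]]
runner -90 614 y -89.8 slope 0.0008 z -0.2 x [-266.3   -7. ]
runner -30 110 y -28.7 slope 0.0014 z -0.6 x [-268.1   -5.7]
runner 30 112 y 31.2 slope -0.0069 z -0.3 x [-234.    -6.3]
runner 90 423 y 90.6 slope -0.0004 z -0.8 x [-249.    -8.5]
finger -1 315 T max y [-9.8 -3.3 -1.6] T x [-49.5 -18.2] z [-9.8 13.1] tipz [-11.4   1.5  11.6]
finger 1 295 T max y [-10.6  -2.9  -0.2] T x [20. 53.] z [-9.6 13.3] tipz [-7.9  6.4 12. ]
```

All three views agree on the board tail at hatch x ≈ −196 and the runners on their nominal lines. The fingertips are about 4 mm behind the TCP. I'll lower in behind the board.

```bash
python3 - <<'E'
from h import *
print(to(hw(-222,-27,8)))
E
```

```text
[ -5.4  71.2 -34.3]
```

send_rows --series '[[[0.05,-5,71,-34,0],[0.05,-5,71,-34,0],[0.05,-5,71,-34,0],[0.05,-5,71,-34,0],[0.05,-5,71,-34,0]]]'

```text
time: 11.4
position: [0.5522, -0.0732, 0.1285]
ee_rot: [-0.774, -0.036, -0.136]
ft_force: [0.4, 0.2, 0.1]
finger_gap: 0.0403
```

```bash
python3 - <<'E'
from meas import *
im,d,c=shot("wrist"); cv2.imwrite("pics/w2.png",im)
s,R=st(); print(s['time'],hat(s['position']),s['ft_force'],s['finger_gap']); 
v,u=np.mgrid[0:480,0:640]; W=dep(c,d,u.ravel().astype(float),v.ravel().astype(float)); h=(W-H)@HF.T*1000; T=(W-s['position'])@R*1000; ok=d.ravel()>0
dark=im.max(2).ravel()<75
for sg in(-1,1):
    k=ok&dark&(T[:,0]*sg>15)&(abs(T[:,0])<40)&(abs(T[:,2])<15)&(T[:,1]>-25)&(T[:,1]<3)
    print(sg,k.sum(),"front x",np.percentile(h[k,0],[98,99.5]),"low z",np.percentile(h[k,2],[.5,2]),"Ty",np.percentile(T[k,1],[98,99.5]),"y",np.percentile(h[k,1],[2,98]))
print(to(hw(-200,-27,1.5)))
E
```

```text
11.45 [-223.61366198  -28.02541943    8.28844683] [-0.08622246  0.09221952 -0.45269475] 0.0405385250600124
-1 827 front x [-220.35766899 -219.43899531] low z [7.30965354 9.12282035] Ty [-5.99795997 -5.04473091] y [-8.22034233  6.04293103]
1 846 front x [-223.41242955 -222.35974095] low z [7.43755598 9.6394995 ] Ty [-5.06522919 -3.54272088] y [-60.60274843 -46.75072833]
[-3.1 21.5 11.6]
```

View pics/w2.png

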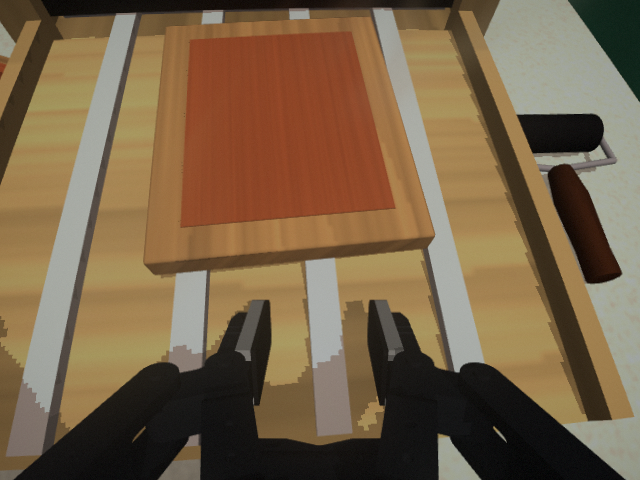

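Both fingers are behind the board edge, each in a gap beside the runner at y −30 (edge at rows 240–270, pads at about (258,350) and (380,350)). I'll lower to contact height and start pushing slowly.

send_rows --series '[[[0.05,-1,12,0,0],[0.05,-2.6,17,7,0],[0.05,-2.6,17,7,0],[0.05,-3,20,10,0],[0.05,-3.3,23,13,0],[0.05,-3.6,26,16,0],[0.05,-4,29,19,0],[0.05,-4.5,34,24,0],[0.05,-5,39,29,0]]]'

```text
time: 12.35
position: [0.5536, -0.0244, 0.1202]
ee_rot: [-0.773, -0.035, -0.137]
ft_force: [0.2, -4.5, 1.9]
finger_gap: 0.0406
```

```bash
python3 - <<'E'
from meas import *
im,d,c=shot("side"); meas(dict(im=im,d=d,c=np.array(c,dtype=object)))
s,R=st(); print(s['time'],hat(s['position']),s['ft_force'],R.T@F, to(hw(-100,-27,1.5)), to(hw(50,-27,1.5)), s['joint_pos'].round(3))
E
```

```text
board z 14.03566380342458 ((-90.99896240234375, -15.241378784179688), (158.90719604492188, 130.00253295898438), 2.1975257396698) 
 [[-172.89999389648438, 46.70000076293945], [-167.89999389648438, -83.19999694824219], [-9.100000381469727, -77.0999984741211], [-14.100000381469727, 52.79999923706055]]
runner -90 404 y -89.8 slope -0.0004 z -1.2 x [-267.3   -9. ]
runner 90 362 y 89.5 slope 0.0004 z -1.3 x [-261.7   -7.1]
finger -1 32 T max y [-48.7 -45.  -43.9] T x [-51.7 -23.7] z [-3.  11.4] tipz None
finger 1 44 T max y [-47.8 -43.8 -42.1] T x [21.8 49.1] z [-6.4 11. ] tipz None
12.4 [-173.30038163  -26.12930489    0.2584557 ] [ 0.51522613 -0.98679709  1.01905972] [-0.07637679  0.71228007  0.69772752] [-4.7 51.4 52.1] [-16.1 158.3 156.7] [-0.583  0.655 -0.18   1.128  0.716  0.961]
```

The board moved 24 mm flat and without jumping. I'll push on at 80 mm/s.

send_rows --series '[[[0.05,-0.6,5.8,5.8,0],[0.05,-1.2,11.5,11.5,0],[0.05,-1.7,17.3,17.3,0],[0.05,-2.3,23.1,23.0,0],[0.05,-2.9,28.9,28.8,0],[0.05,-3.5,34.7,34.5,0],[0.05,-4.1,40.4,40.2,0],[0.05,-4.6,46.2,46.0,0],[0.05,-5.2,52.0,51.7,0],[0.05,-5.8,57.8,57.5,0],[0.05,-6.4,63.5,63.2,0],[0.05,-7.0,69.3,69.0,0],[0.05,-7.5,75.1,74.7,0],[0.05,-8.1,80.9,80.4,0],[0.05,-8.7,86.6,86.2,0],[0.05,-9.3,92.4,92.0,0],[0.05,-9.9,98.2,97.7,0],[0.05,-10.4,104.0,103.4,0],[0.05,-11.0,109.7,109.2,0],[0.05,-11.5,115.5,114.9,0]]]'

```text
time: 14.4
position: [0.5638, 0.1397, 0.1212]
ee_rot: [-0.773, -0.034, -0.136]
ft_force: [0.2, -3.3, -2.3]
finger_gap: 0.0405
```

```bash
python3 - <<'E'
from meas import *
ims=[]
for n in("side","wrist","scene"):
    im,d,c=shot(n); ims.append(im); print(n)
    try: meas(dict(im=im,d=d,c=np.array(c,dtype=object)))
    except Exception as e: print(e)
s,R=st(); y=R[:,1]; print(s['time'],hat(s['position']),s['ft_force'],to(hw(81,-27,1.5)),np.degrees(np.arccos(-y[2])), s['joint_pos'].round(3))
a=cv2.resize(ims[2][100:360,240:500],(400,400),interpolation=cv2.INTER_CUBIC); b=cv2.resize(ims[1],(400,300)); e=cv2.resize(ims[0][80:305,240:540],(400,300))
o=np.zeros((600,800,3),np.uint8); o[:400,:400]=a; o[:300,400:]=b; o[300:,400:]=e; cv2.imwrite("pics/m2.png",o)
E
```

```text
side
board z 14.176725905252319 ((25.9543399810791, -21.78015899658203), (127.7210464477539, 68.2783203125), 85.3728256225586) 
 [[-13.199999809265137, -82.69999694824219], [54.79999923706055, -88.19999694824219], [65.0999984741211, 39.099998474121094], [-2.9000000953674316, 44.599998474121094]]
runner -90 411 y -89.9 slope 0.0002 z -1.2 x [-267.7   -7.3]
runner -30 265 y -30.6 slope -0.0013 z -0.9 x [-268.2   -9.4]
runner 30 59 y 29.5 slope -0.001 z -1.2 x [-269.6   -5.6]
runner 90 107 y 89.2 slope -0.0011 z -1.6 x [-269.    -5.2]
finger -1 36 T max y [-47.9 -45.4 -44.2] T x [-52.4 -23.5] z [-6.3 11.3] tipz None
finger 1 40 T max y [-47.  -44.2 -43.1] T x [21.6 48.8] z [-8.5 10.2] tipz None
wrist
board z 15.647347652909287 ((20.30019187927246, -25.78252410888672), (94.23368835449219, 141.4146728515625), 0.12396500259637833) 
 [[-27.0, 44.79999923706055], [-26.700000762939453, -96.5999984741211], [67.5999984741211, -96.4000015258789], [67.30000305175781, 45.0]]
runner -90 2122 y -91.7 slope 0.0084 z 0.3 x [-58.9  -5.6]
runner -30 4627 y -31.2 slope 0.0003 z 0.4 x [-56.7  -5.8]
runner
[... 446 characters left out ...]
1211], [14.399999618530273, -85.69999694824219], [25.600000381469727, 43.599998474121094], [0.4000000059604645, 45.79999923706055]]
runner -90 570 y -89.1 slope -0.0001 z -0.1 x [-266.3   -8.6]
runner -30 319 y -29.4 slope -0.0027 z -0.5 x [-268.   -99.5]
runner 30 97 y 31.5 slope 0.008 z -0.5 x [-268.3   -6.2]
runner 90 135 y 91.3 slope -0.0009 z -0.5 x [-267.6   -6.3]
finger -1 72 T max y [-43.1 -39.2 -38.6] T x [-53.7 -18.6] z [-1.6 13.6] tipz None
finger 1 102 T max y [-44.2 -39.1 -37. ] T x [20.3 53.9] z [-8.7 13.3] tipz None
14.55 [-10.02736319 -26.71481176   1.57182512] [ 0.02811017  0.32819553 -0.27069833] [-6.6 65.  63.4] 45.83497210890996 [-0.306  0.54  -0.377  0.794  0.79   1.327]
```

View pics/m2.png

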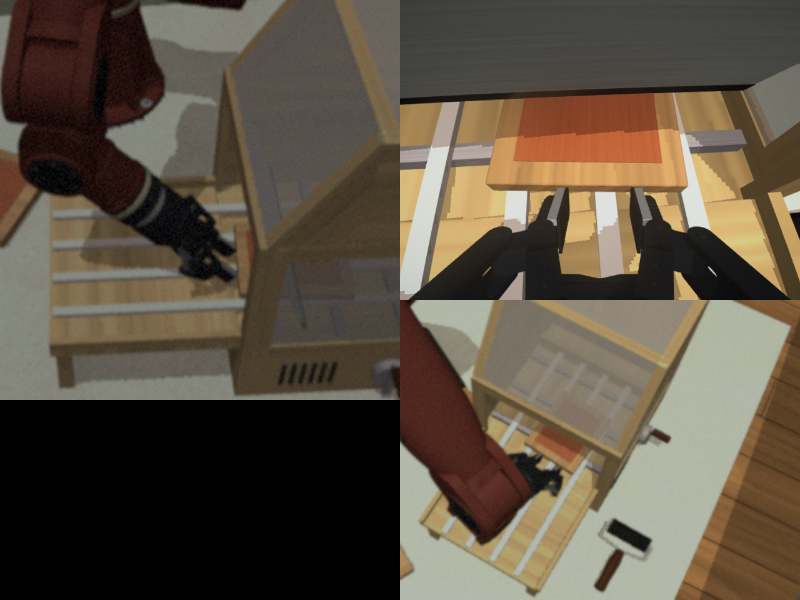

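The board is about 5° skewed, flat, and under the flap. Its tail is at hatch x ≈ −6 and the hand is clear of the lintel so far. I'll follow it in by stages and watch the force.

send_rows --series '[[[0.05,-0.5,5,4.9,0],[0.05,-1,10.5,10.2,0],[0.05,-1.6,16,15.6,0],[0.05,-2.2,21.5,21,0],[0.05,-2.7,27,26.4,0],[0.05,-3.3,32.5,31.8,0],[0.05,-3.9,38,37.1,0]]]'

```text
time: 15.25
position: [0.5677, 0.1919, 0.1214]
ee_rot: [-0.773, -0.034, -0.137]
ft_force: [-0.2, -5.2, 2.3]
finger_gap: 0.0405
```

send_rows --series '[[[0.05,-0.5,4,3.9,0],[0.05,-1,9,8.8,0],[0.05,-1.5,14,13.7,0],[0.05,-2,18,17.6,0]]]'

```text
time: 15.65
position: [0.569, 0.2173, 0.1214]
ee_rot: [-0.773, -0.034, -0.137]
ft_force: [-0.7, -5.6, 3.0]
finger_gap: 0.0404
```

```bash
python3 - <<'E'
from meas import *
ims=[]
for n in("side","wrist","scene"):
    im,d,c=shot(n); ims.append(im); print(n)
    try: meas(dict(im=im,d=d,c=np.array(c,dtype=object)))
    except Exception as e: print(e)
s,R=st(); y=R[:,1]; print(s['time'],hat(s['position']),s['ft_force'],to(hw(80.5,-27,1.5)),np.degrees(np.arccos(-y[2])))
a=cv2.resize(ims[2][100:360,240:500],(400,400),interpolation=cv2.INTER_CUBIC); b=cv2.resize(ims[1],(400,300)); e=cv2.resize(ims[0][80:305,240:540],(400,300))
o=np.zeros((600,800,3),np.uint8); o[:400,:400]=a; o[:300,400:]=b; o[300:,400:]=e; cv2.imwrite("pics/m3.png",o)
E
```

```text
side
attempt to get argmax of an empty sequence
wrist
board z 15.717410891624011 ((151.49026489257812, -26.37578582763672), (130.0462646484375, 164.22195434570312), 85.57494354248047) 
 [[64.5999984741211, -84.9000015258789], [228.3000030517578, -97.5], [238.39999389648438, 32.099998474121094], [74.5999984741211, 44.79999923706055]]
finger -1 1354 T max y [-29.3 -26.7 -25.4] T x [-58.8  -1.4] z [22.5 29.8] tipz None
finger 1 895 T max y [-23.7 -21.6 -20.4] T x [ 0.9 58.2] z [23.8 29.9] tipz None
scene
attempt to get argmax of an empty sequence
15.8 [ 67.798626   -26.94536088   1.18982234] [ 0.73896829 -1.09227098 -0.48687779] [-0.9  8.8  9.1] 45.794128613432754
```

View pics/m3.png

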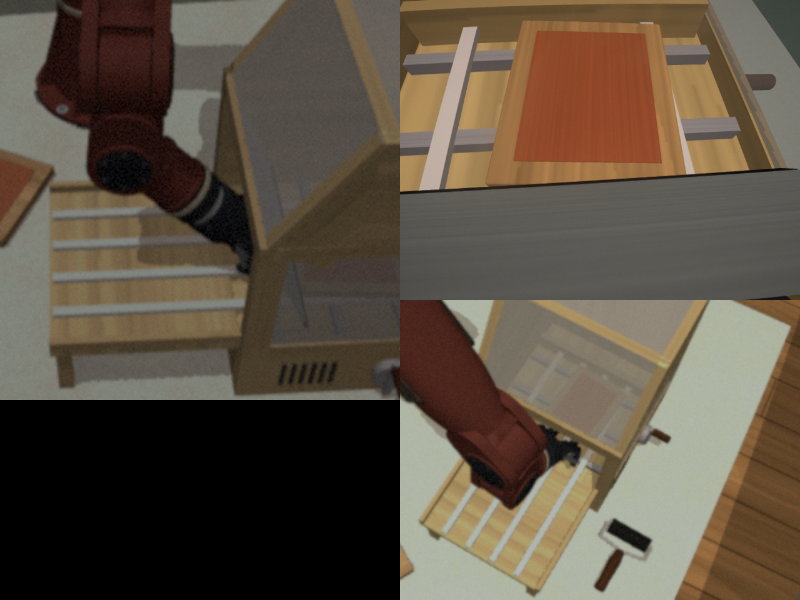

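The wrist camera sees the whole board inside, with its nose at about 233 mm, level on the runners. The flap has already dropped off the board onto the hand, and forces are about 6 N. I'll push the last 13 mm, pause, then withdraw along the feed line.

send_rows --series '[[[0.05,-0.3,3,3,0],[0.05,-0.6,6,6,0],[0.05,-0.8,8,8,0],[0.05,-0.9,9,9,0],[0.05,-0.9,9,9,0]]]'

```text
time: 16.3
position: [0.5692, 0.2303, 0.1211]
ee_rot: [-0.772, -0.033, -0.136]
ft_force: [0.2, -2.0, -0.8]
finger_gap: 0.0406
```

```bash
python3 - <<'E'
from meas import *
im,d,c=shot("wrist"); meas(dict(im=im,d=d,c=np.array(c,dtype=object)))
for q in [(0,0)]: pass
s,R=st(); print(s['time'],hat(s['position']),s['ft_force'],to(hw(0,-27,3)),to(hw(-160,-27,4)))
E
```

```text
board z 15.705533344112538 ((164.58384704589844, -26.382583618164062), (130.18946838378906, 161.2202911376953), 85.55081176757812) 
 [[79.19999694824219, -85.0], [239.89999389648438, -97.5], [250.0, 32.29999923706055], [89.30000305175781, 44.79999923706055]]
finger -1 4306 T max y [-31.9 -28.7 -27.6] T x [-58.9  -1.4] z [20.  29.8] tipz None
finger 1 3128 T max y [-26.5 -23.6 -22.8] T x [ 0.9 58.8] z [21.5 29.9] tipz None
16.35 [ 80.54123935 -26.99522415   1.21836383] [ 0.80040634 -1.83676855 -1.31479861] [  6.2 -58.6 -54.9] [  18.4 -173.3 -165.8]
```

The tail corners are at 79 and 89 mm, both past 74, and the nose is at 250 mm, short of the stop. Withdrawing.

send_rows --series '[[[0.05,0.4,-4,-3.8,0],[0.05,0.9,-9,-8.5,0],[0.05,1.5,-15,-14,0],[0.05,2.2,-21,-20,0],[0.05,2.9,-28,-26.5,0],[0.05,3.7,-35,-33,0],[0.05,4.4,-42,-39.8,0],[0.05,5.2,-49,-46.5,0],[0.05,6,-57,-54,0],[0.05,6.8,-65,-62,0],[0.05,7.7,-73,-69.5,0],[0.05,8.5,-81,-77,0],[0.05,9.5,-90,-86,0],[0.05,10.5,-100,-95.5,0],[0.05,11.7,-111,-106,0],[0.05,13,-123,-117.5,0],[0.05,14.3,-136,-130,0],[0.05,15.8,-149,-142.5,0],[0.05,17,-161,-154,0],[0.05,18.4,-173,-166,0]]]'

```text
time: 18.35
position: [0.5548, -0.0111, 0.1238]
ee_rot: [-0.772, -0.034, -0.136]
ft_force: [0.5, 0.5, 0.3]
finger_gap: 0.0405
```

send_rows --series '[[[0.05,2,-60,-10,0],[0.05,4,-90,-20,0],[0.05,4,-90,-20,0],[0.05,4,-90,-20,0],[0.05,4,-90,-20,0]]]'

```text
time: 18.85
position: [0.5463, -0.0872, 0.1718]
ee_rot: [-0.772, -0.033, -0.136]
ft_force: [0.5, 0.7, -0.6]
finger_gap: 0.0403
```

```bash
python3 - <<'E'
from meas import *
ims=[]
for n in("side","wrist","scene"):
    im,d,c=shot(n); ims.append(im)
    v,u=np.mgrid[0:480,0:640]; W=dep(c,d,u.ravel().astype(float),v.ravel().astype(float)); h=(W-H)@HF.T*1000; hsv=cv2.cvtColor(im,cv2.COLOR_BGR2HSV).reshape(-1,3)
    k=(d.ravel()>0)&(abs(h[:,1])<110)&(h[:,2]>15)&(h[:,2]<160)&(h[:,0]>-25)&(h[:,0]<120)&(hsv[:,1]<70)
    if k.sum()>30: print(n,"flap",k.sum(),"x pct",np.percentile(h[k,0],[5,50,95]).round(1),"slope dx/dz",np.polyfit(h[k,2],h[k,0],1)[0].round(3),"zmin",h[k,2].min().round(1))
s,R=st(); print(s['time'],hat(s['position']),s['ft_force'])
a=cv2.resize(ims[2][100:360,240:500],(400,400),interpolation=cv2.INTER_CUBIC); b=cv2.resize(ims[1],(400,300)); e=cv2.resize(ims[0][80:305,240:540],(400,300))
o=np.zeros((600,800,3),np.uint8); o[:400,:400]=a; o[:300,400:]=b; o[300:,400:]=e; cv2.imwrite("pics/m4.png",o)
E
```

```text
side flap 1439 x pct [-5.6 -3.6 -1.6] slope dx/dz 0.002 zmin 15.1
wrist flap 10661 x pct [-3.9 -2.7 -1.5] slope dx/dz 0.001 zmin 15.0
scene flap 728 x pct [-2.9 -2.2 -1.4] slope dx/dz -0.001 zmin 15.2
19.0 [-237.30608962  -22.95474237   51.91187545] [-0.5293747  -0.26760668 -0.41576145]
```

View pics/m4.png

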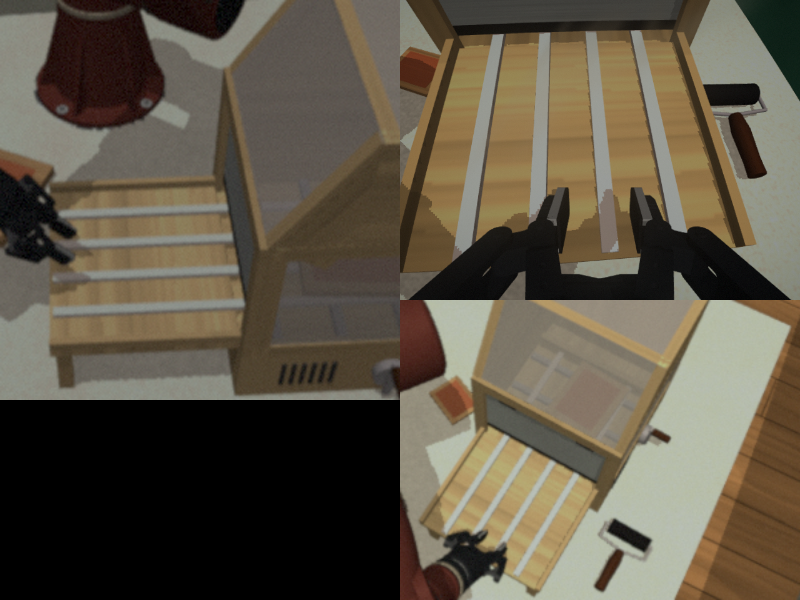

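The flap hangs vertical in all three views (slope about 0, plane at x ≈ −3 mm, its outer face). The shelf is empty, the board shows inside through the panes, and the hand is clear with no force on it. Handing in.

```bash
python3 -c "
from cell import order; print(order.hand_in())"
```

```text
the job is handed in; nothing more can be done
None
```

The board with the copper plate is inside the dust box, the flap has dropped shut behind it, and the job was handed in at about 19 s.

**How it was done:** The move rows cannot tilt the tool directly. High up and clear of everything, I commanded poses the arm could not reach, which leaned the hand forward 46° so it could pass under the lintel. I then pushed the board along the runners with both fingertips on its back edge, one on each side of a runner. I followed it in and drew straight back out.

**Last checks:**
- **Board:** With the hand still in place, the back corners were 79 and 89 mm inside the hatch plane (74 mm needed). The nose corner was at 250 mm, just short of the stop at 255 mm. The board stayed flat all the way.
- **Flap:** It hung vertical in all three camera views after the hand came out.
- **Forces:** The force readings at the end of each move never exceeded about 7 N, and the hand was touching nothing at hand-in.
- **Bench items:** The arm's path stayed clear of the tin, jar, roller and bottle. The roller still looked in place; I did not re-measure any of the four.

**Disagreements:** The board ended about 4.5° skewed to the feed direction, because the tilted hand's heading was about 6° off. The cameras differed by 2–4 mm on the board's position. I did not measure the board again once the flap had shut; it only shows through the panes.

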